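# Load a staple strip into the bench stapler

### The job

Load the full-length staple strip, crown up, into the channel of the bench stapler: push its end back against the spring follower until its other end clears the nose lip, press it down flat onto the channel floor so that the spring holds it, then slide the cover rail fully shut over it and let go. Do not force the strip against the stapler, and leave the short strip and the other loose tools where they are.

Things in the scene. Friction and masses are not known exactly. Their poses are not given: they have to be found in the camera images.
- strip: Full-length strip of bare steel wide-crown staples, a bar 80 mm long (its x), 16 mm wide (its y), 34 mm high (z up, crown on top), 150 g nominal, standing on its legs on the bench. Origin: centre of its underside. Both ends are alike.
- short_strip: Leftover of the same staples, only 30 mm long (16 wide, 34 high). Not to be used: leave it alone. Origin: centre of its underside.
- stapler: Bench stapler, fixed; origin on the bench below the middle of its channel, z up, channel along its x, nose at -x, follower and open rail towards +x. Base plate 70 mm wide, 12 mm thick. Drive head beyond x = -122 mm: 122 mm high, 60 wide; between it and the channel only the nose lip stands above the base plate. At most 30 N may act between strip and stapler.
- channel (a point): Middle of the channel floor, 12 mm above the stapler's origin. Open above; walls from x = -64 to +78 mm, 21 mm apart, flaring out to 29 mm apart between 8 mm and 13 mm above the floor (wall top). A seated strip rests here on the floor, its top 34 mm up, 21 mm above the walls; its middle is at x = c (see follower_mark). Rubbing on the follower, it takes 10 to 20 N to press down.
- nose_mark (a point): Top inner edge of the nose lip if its carriage stood at c = 0: 40 mm towards -x from the channel's middle. The lip is 16 mm wide, 12 mm long, 7 mm above the floor; its real inner face is at x = -40 mm + c, with c as for follower_mark. The strip's front end must pass above it, then go down behind it (+x side).
- follower_mark (a point): Face of the relaxed spring follower at c = 0 (x = +30 mm, 20 mm above the floor). Lip and follower share a carriage clamped at an unmeasured setting c, -20 to +20 mm: the face is at x = 30 mm + c; find it by feel. Black block, 16 mm wide, top 30 mm above the floor. Spring: 4 N relaxed + 0.5 N per mm, damped; hard stop at 15 mm. Pushed 10 mm the strip just clears the lip; 13 mm is ample.
- rail (a joint): Cover rail, m: 0 = fully shut, grows as it slides open towards the stapler's +x, up to 0.15; starts open. Aluminium inverted U, roof 112 x 46 mm, underside 49 and top 53 mm above the bench, skirts down to 31 mm; shut it covers x = -64 to +48 mm of the stapler. Stays where left; friction about 2.5 N. Jams on a strip standing over 3 mm too high.
- rail_fin (a point): Grip point on the upright black fin on the rail's roof: fin 30 mm along the stapler's x, 10 mm thick (y), 28 mm tall; this point is at mid length and thickness, 4 mm below the fin's top, 77 mm above the bench; x = -10 mm + rail value in the stapler's frame. Moves with the rail.
- tape: Red and black tape measure, 70 x 36 x 62 mm; bystander.
- driver: Screwdriver lying on the bench; bystander.
- drill: Red and black cordless drill, about 210 mm tall, standing on its battery; bystander.
- mallet: Rubber mallet with wooden handle, lying; bystander.
Things that resemble listed ones, but are neither listed nor needed, are in the scene too. Of the things like the strip, leave any that is pink; of the rest the smaller one is meant.

How it is judged:
By the outcome, as a careful person would: the job done as asked, in the order asked, and still so for the second after the job is handed in, with the robot touching nothing.
It also fails if it takes over 67 s, if anything falls off the work surface, if the arm or the gripper's body presses on something with over 40 N, if the wrist force passes 120 N, or if a joint passes its speed limit or range.

### The arm

A 6-joint arm with a two-finger parallel gripper is mounted at the origin on the work surface. World frame = base frame: x ahead of the robot, y to its left, z up, the work surface at z = 0. Lengths are in mm, angles in rad, forces in N, time in s.
With the tool pointing down it reaches from about 275 to 825 mm from the base axis. Payload 5.2 kg.
Tool frame: the origin (TCP) lies midway between the tips of the shut fingers; the grasp point (between the pads) lies arm.pinch_z behind it (arm.pinch_z is the distance from the TCP to the grasp point, in mm); z points along the fingers, x is the direction in which the jaws open and shut, and the axes are right-handed (so a half turn about z gives the same grasp; the last joint's range is limited). The gripper opens to 93 mm and grips with 3 to 60 N. Pads are 15 mm wide; open, the fingers measure 128 mm over their backs; the gripper's body (75 mm by 188 mm) begins 65 mm behind the grasp point.
Start: joints at [-1.462, 0.259, 1.535, -0, 1.348, -0.203], TCP at [168.746, -523.479, 218.653] pointing down, gripper open.
Joint ranges: [-3.14, 3.14], [-0.91, 2.08], [0.19, 2.58], [-1.22, 4.36], [0.22, 2.71], [-3.12, 3.12]. Speed limits (rad/s): [2.57, 2.57, 3.14, 3.14, 3.14, 3.14].

### API

Orientations are given as a unit quaternion [w, x, y, z].
In Python, from workcell import arm, vision gives the robot as it stands. The module is installed in compiled form; this text tells all that it offers.
- The arm moves only by the tool send_rows, never from a script. Its argument "steps" is a list that holds one entry, the list of rows, each a list of 7 numbers: the shift along the tool's x, y, z in cm, then the turn, a rotation vector about the tool's x, y, z in degrees, then the opening, from 0 (shut) to 1 (fully open). A call has 1 to 10 rows; each row shifts and turns the commanded pose from where the row before left it, along the tool's axes as they then stand; what a row does not reach is not made up. A row lasts 1/10 s, in which the tool goes at most 50 mm and 8.59 degrees, less where a joint would pass 70% of its speed; a pose out of reach is approached as far as the arm can. A call with a gripper value outside its range is refused whole. The fingers move at their own pace and stop on an object; "newtons" is the grip in N (left out, the last holds). Time passes only in rows, so rows that do not move let the fingers close. It gives the time, the measured TCP pose, the force and the opening at its end, in the units of the state.
- arm.get_obs(): the state, without advancing time (a new reading comes with each control period).
- vision.capture(name): name is "scene" or "top"; returns a dict with "frame" (400x640x3 uint8, red, green, blue), "mtx" (3x3 intrinsics, pixels), "R" (3x3) and "t" (3): a world point X has camera coordinates R X + t. Camera axes: x right, y down, z forward; pixel columns grow to the right and rows downward; lengths in mm; the calibration is good to about 2 mm. A picture is of the moment at which its call begins. There is no depth.
- arm.job_done(): hands the job in, once; it reports no verdict.
The state is a dict: "time_s": time; "joint_pos": joint angles; "qvel": joint speeds; "joint_efforts": joint torques, N m; "tool_pos": TCP position; "ee_rot": TCP orientation; "ft_force": force on the tool from outside, world axes, zero at the start; "ft_torque": the same for the moment, N m; "grip_width": finger opening in mm.
Only numpy, scipy, OpenCV 4.12 (cv2) and the standard library are available. Lean on these libraries where they do the work, as an engineer would, in place of code of your own. Each camera call takes 0.05 s, during which the arm holds its last target. There are 200 camera calls.

## Working session

There is one attempt and no reset: what is moved stays moved. The work goes in short steps, Python scripts to look and compute and a tool call to move; the robot and the scene stay as the last step left them, time stands still between calls to the robot, and variables do not carry over. Pictures are saved under pics/ and viewed, about 8 in all and at most 12, crops included, and the job is handed in when it is done.

Besides the shell and the picture viewer there is one more tool, called after "Emit:" by a JSON object that holds its "op" and its "data". send_rows: Moves the arm, as the interface text tells. Its arguments: {"type":"object","properties":{"steps":{"type":"array","items":{"type":"array","items":{"type":"array","items":{"type":"number"}}}},"newtons":{"type":"number"}},"required":["steps"]}

```bash
mkdir -p pics; python3 - <<'E'
from workcell import arm, vision
import cv2,numpy as np,pickle
for n in("scene","top"):
    c=vision.capture(n); pickle.dump(c,open(f"{n}0.pkl","wb"))
    cv2.imwrite(f"pics/{n}0.png",c["frame"][:,:,::-1]); print(n,np.round(c["mtx"],1).tolist(),np.round(c["R"],3).tolist(),np.round(c["t"]).tolist())
o=arm.get_obs(); print(o, arm.pinch_z)
E
```

```text
scene [[484.2, 0.0, 322.7], [0.0, 484.2, 203.5], [0.0, 0.0, 1.0]] [[0.741, 0.671, -0.004], [0.418, -0.466, -0.78], [-0.526, 0.576, -0.626]] [-369.0, -160.0, 1637.0]
top [[430.6, 0.0, 320.8], [0.0, 430.6, 194.9], [0.0, 0.0, 1.0]] [[-0.013, -1.0, -0.008], [-0.999, 0.013, -0.047], [0.047, 0.008, -0.999]] [-22.0, 537.0, 1319.0]
{'time_s': 0.1, 'joint_pos': array([-1.46179669e+00,  2.59251167e-01,  1.53590223e+00,  1.03897931e-05,
        1.34798186e+00, -2.02807012e-01]), 'qvel': array([ 5.98106674e-04, -2.09957992e-03, -3.58849674e-03,  1.38868658e-07,
        3.85152056e-04, -1.26034099e-03]), 'joint_efforts': array([ 3.04218644e-03, -4.38211405e+01, -2.84641922e+01,  7.21457857e-02,
        3.62781447e-02, -4.79001380e-05]), 'tool_pos': array([ 168.70058522, -523.01568241,  217.93968904]), 'ee_rot': array([-5.73771332e-04,  8.08324100e-01, -5.88737255e-01, -5.15472566e-04]), 'ft_force': array([ 0.50898148, -0.1527731 , -0.12615648]), 'ft_torque': array([-0.0286501 , -0.00036996,  0.01971463]), 'grip_width': 93.20201154226545} 18.8
```

View pics/top0.png

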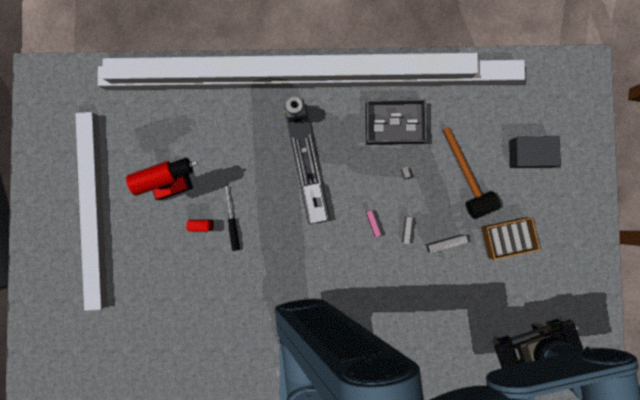

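View pics/scene0.png

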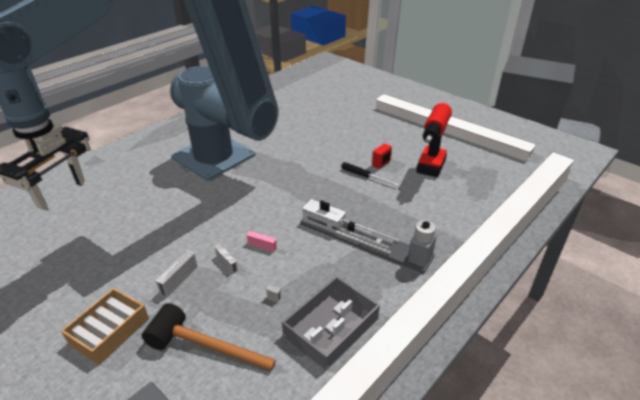

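Top view: like-strip objects are pink (374,222), grey (409,229), longer grey (448,243) and a short stub (407,173). The strip should be the grey one at (409,229): not pink, smaller than (448,243), and about 27 px ≈ 80 mm long. The stapler has its nose at (295,105) and its open rail at (315,203). I'll confirm this in an enlarged crop.

```bash
cat > h.py <<'E'
import numpy as np,cv2,pickle
def ray(c,u,v,z):
    d=c["R"].T@np.linalg.solve(c["mtx"],[u,v,1.]); o=-c["R"].T@c["t"]
    return o+d*(z-o[2])/d[2]
def proj(c,X):
    p=c["mtx"]@(c["R"]@np.asarray(X,float)+c["t"]); return p[:2]/p[2]
def load(n): return pickle.load(open(n+".pkl","rb"))
E
python3 - <<'E'
from h import *
t=load("top0");s=load("scene0")
def crop(c,x,y,w,h,k): return cv2.resize(c["frame"][y:y+h,x:x+w,::-1],None,fx=k,fy=k,interpolation=cv2.INTER_CUBIC)
a=crop(t,275,90,200,170,4); cv2.imwrite("pics/cropt.png",a[:600])
hsv=cv2.cvtColor(t["frame"],cv2.COLOR_RGB2HSV)
g=cv2.cvtColor(t["frame"],cv2.COLOR_RGB2GRAY)
print(g[215:245,398:420:1])
E
```

```text
[[106  99  99  95  90  96  93  93  94 100  99 110 110 111 101  98  98  94
   94  98 105 103]
 [106  98  94  94  95  97  88  81  83 105 100 111 108 105  98  97  97  93
   98 104 104 102]
 [104  97  94  93  99  95  82  72  92 123 137 131 133 128 104  83  81  89
   98 104 108 102]
 [106 100  92  97  98  98  83  70  98 137 156 153 149 137 105  69  60  78
   95 100 100  95]
 [109 102  97  94  97  91  79  76 110 146 159 158 150 137  95  63  55  79
   93  97  98  95]
 [113  99 100  93  99  92  77  75 117 151 159 158 148 130  90  59  54  76
   90  93  98  97]
 [112  96  96  98  99  94  72  77 121 147 157 152 146 120  83  58  53  65
   83  95  97  98]
 [116 106  96 104  95  87  71  80 122 147 157 164 153 114  76  60  50  60
   81  94  90 101]
 [118 105 104 103 100  84  69  88 131 155 160 156 148 112  76  63  52  64
   79  88  98  98]
 [114 105 101  95  91  81  73  87 137 156 158 156 147 111  68  52  62  75
   90  93  98  96]
 [110 100 101  94  94  87  69  91 141 159 153 156 144 107  58  53  66  90
   98  94  99  95]
 [101 102  98  98  97  80  69  94 132 156 160 156 138  99  60  54  68  94
  1
[... 990 characters left out ...]
5 139  94  62  57  66  88 109
  113 116 114 113]
 [119 112 102  91  73  80 121 152 158 160 153 129  91  64  60  67  97 108
  112 118 111 118]
 [111 115 110  97  70  71 126 155 155 156 147 119  74  61  63  83 103 110
  110 110 110 113]
 [112 118 109  91  67  81 128 159 164 160 150 117  75  61  66  90 108 112
  108 110 110 116]
 [109 115 110  97  74  87 133 158 159 155 146 116  74  61  65  96 107 114
  109 111 106 119]
 [110 115 112 101  94 105 134 160 158 153 147 117  81  72  75  97 110 112
  113 116 112 117]
 [106 113 117 109 108 110 126 135 138 141 137 118  96  95  94 104 112 109
  109 110 112 109]
 [114 115 117 111 112 115 108 112 117 118 117 115 115 112 113 109 114 108
  107 109 109 111]]
```

View pics/cropt.png

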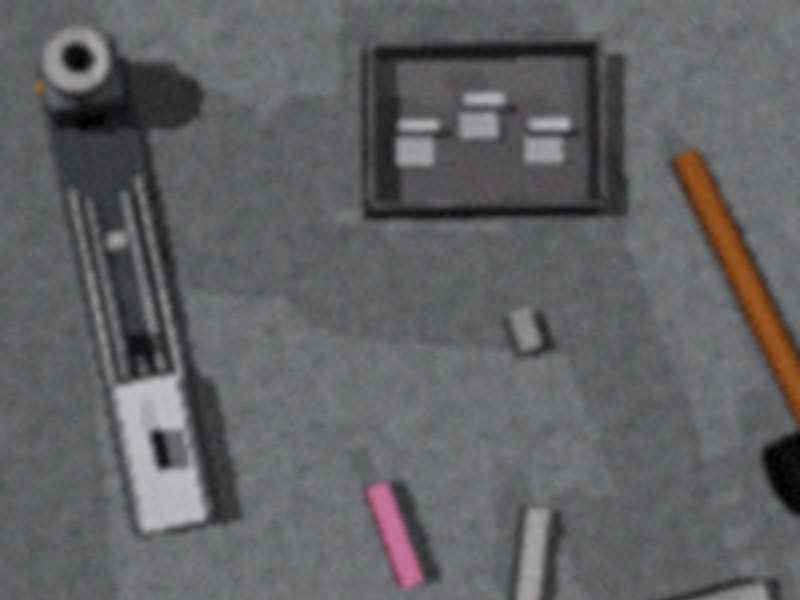

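```bash
python3 - <<'E'
from h import *
t=load("top0");s=load("scene0")
def comps(c,m,z,lo,box):
    m=m.astype(np.uint8); x,y,w,h=box; k=np.zeros_like(m); k[y:y+h,x:x+w]=m[y:y+h,x:x+w]
    for q in cv2.findContours(k,cv2.RETR_EXTERNAL,cv2.CHAIN_APPROX_NONE)[0]:
        if cv2.contourArea(q)<lo: continue
        P=np.array([ray(c,u,v,z)[:2] for u,v in q[:,0]],np.float32); r=cv2.minAreaRect(P)
        print(cv2.minAreaRect(q)[0],"->",np.round(r[0],1),np.round(r[1],1),round(r[2],1))
gt=cv2.cvtColor(t["frame"],cv2.COLOR_RGB2GRAY); gs=cv2.cvtColor(s["frame"],cv2.COLOR_RGB2GRAY)
k=4 # upsample for subpixel outlines
def up(c):
    d=dict(c); d["frame"]=cv2.resize(c["frame"],None,fx=k,fy=k,interpolation=cv2.INTER_CUBIC)
    S=np.array([[k,0,(k-1)/2],[0,k,(k-1)/2],[0,0,1]]); d["mtx"]=S@c["mtx"]; return d
T=up(t);g=cv2.cvtColor(T["frame"],cv2.COLOR_RGB2GRAY)
print("strip");comps(T,g>125,34,300,(395*k,210*k,27*k,38*k))
print("rail");comps(T,g>150,53,300,(295*k,175*k,40*k,55*k))
print("long");comps(T,g>125,34,300,(420*k,228*k,60*k,30*k))
print("short");comps(T,g>125,34,100,(395*k,160*k,25*k,25*k))
def pt(n,x,y,z): print(n,np.round(ray(t,275+(x+.5)/4-.5,90+(y+.5)/4-.5,z),1))
pt("lip",117,240,19);pt("foltop",142,340,42);pt("wallL-end",72,190,25);pt("wallR-end",138,180,25);pt("head",78,58,122)
a=cv2.resize(s["frame"][185:275,290:450,::-1],None,fx=5,fy=5,interpolation=cv2.INTER_CUBIC);cv2.imwrite("pics/crops.png",a)
a=cv2.resize(t["frame"][90:230,270:340,::-1],None,fx=8,fy=8,interpolation=cv2.INTER_CUBIC)
cv2.imwrite("pics/cropt2.png",cv2.rotate(a,cv2.ROTATE_90_COUNTERCLOCKWISE)[:,320:]) 
E
```

```text
strip
(1631.6849365234375, 922.0068359375) -> [ 425.5 -290.7] [15.2 81.9] 82.2
rail
(1259.589599609375, 812.37939453125) -> [511.6 -10.7] [110.3  48.6] 10.8
long
(1793.603759765625, 978.3809204101562) -> [ 381.5 -411.8] [ 22.5 114.5] 14.5
short
(1624.7000732421875, 688.1566162109375) -> [ 603.  -289.3] [27.8 12.4] 15.6
lip [677.2  21.   19. ]
foltop [597.2   1.8  42. ]
wallL-end [715.6  55.   25. ]
wallR-end [722.6   4.   25. ]
head [793.1  42.8 122. ]
```

View pics/crops.png

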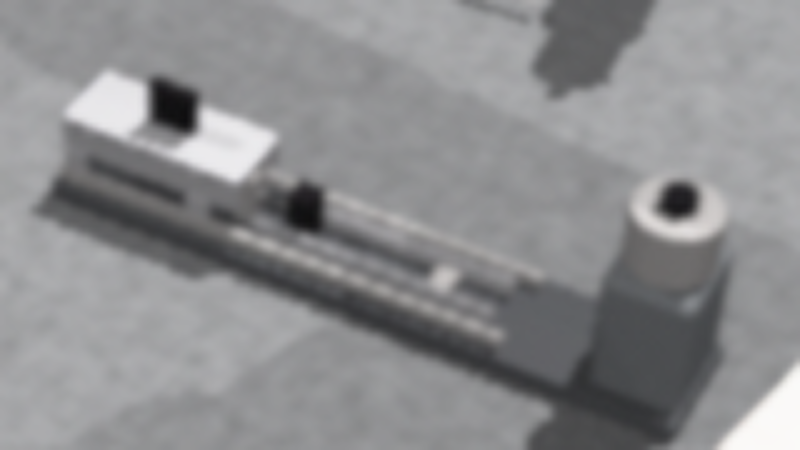

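The scene crop shows the open rail with its black fin (175,105), the follower (305,205), the nose lip (445,275) and the drive head (680,290). The strip measures 82×15 mm, centred at (425.5,-290.7), axis -7.8°. The rejected long grey one measures 114×22. The rail roof measures 110×49, axis 10.8°. These sizes match the description.

```bash
cat >> h.py <<'E'
from scipy.spatial.transform import Rotation as Ro
def to(x,y,z,jaw):
    "tool-frame shift (cm, in the axes after the turn) and turn (deg) to TCP x,y,z with jaw direction angle jaw"
    from workcell import arm
    o=arm.get_obs(); w=o["ee_rot"]; C=Ro.from_quat([w[1],w[2],w[3],w[0]])
    a=np.radians(jaw); xx=np.array([np.cos(a),np.sin(a),0]); zz=np.array([0,0,-1.])
    G=Ro.from_matrix(np.column_stack([xx,np.cross(zz,xx),zz]))
    d=np.array([x,y,z])-o["tool_pos"]
    print("pos",np.round(o["tool_pos"],1),"F",np.round(o["ft_force"],1),"w",round(o["grip_width"],1),"t",round(o["time_s"],1))
    print("turn deg",np.round((C.inv()*G).as_rotvec(degrees=True),2),"shift cm",np.round(G.inv().apply(d)/10,3))
E
python3 -c "
from h import *
to(425.5,-290.7,120,-97.8)"
```

```text
pos [ 168.7 -523.   217.9] F [ 0.5 -0.2 -0.1] w 93.2 t 0.1
turn deg [ 0.    0.09 25.67] shift cm [-26.502 -22.289   9.794]
```

Emit:
{"op": "send_rows", "data": {"steps": [[[0,0,0,0,0,8.5,0.55],[0,0,0,0,0,8.5,0.55],[0,0,0,0,0,8.67,0.55],[-3.8,-3.2,0,0,0,0,0.55],[-3.8,-3.2,0,0,0,0,0.55],[-3.8,-3.2,0,0,0,0,0.55],[-3.8,-3.2,0,0,0,0,0.55],[-3.8,-3.2,0,0,0,0,0.55],[-3.8,-3.2,0,0,0,0,0.55],[-3.7,-3.1,0,0,0,0,0.55]]], "newtons": 30}}

```text
time_s: 1.1
tool_pos: [426.5, -289.0, 218.5]
ee_rot: [0.0, -0.658, 0.753, 0.0]
ft_force: [0.5, -1.0, 0.4]
grip_width: 51.4
```

Emit:
{"op": "send_rows", "data": {"steps": [[[0,0,4,0,0,0,0.55],[0,0,4,0,0,0,0.55],[0,0,0,0,0,0,0.55],[0,0,0,0,0,0,0.55]]]}}

```text
time_s: 1.5
tool_pos: [425.1, -290.6, 138.6]
ee_rot: [-0.0, -0.658, 0.753, 0.001]
ft_force: [1.3, -0.8, 1.1]
grip_width: 50.8
```

```bash
python3 -c "
from h import *
to(425.5,-290.7,18,-97.8)
from workcell import vision
c=vision.capture('top');pickle.dump(c,open('top1.pkl','wb'))
s=vision.capture('scene');pickle.dump(s,open('scene1.pkl','wb'))
for cc,n in((c,'top'),(s,'scene')):
  u,v=proj(cc,[425.5,-290.7,34]);print(u,v);u,v=int(u),int(v)
  cv2.imwrite(f'pics/{n}1.png',cv2.resize(cc['frame'][v-45:v+45,max(u-50,0):u+50,::-1],None,fx=4,fy=4,interpolation=2))
a=[cv2.imread(f'pics/{n}1.png') for n in('top','scene')]
cv2.imwrite('pics/both1.png',np.hstack(a))
"
```

```text
pos [ 425.1 -290.6  138.6] F [ 1.3 -0.8  1.1] w 50.8 t 1.5
turn deg [0.09 0.08 0.06] shift cm [ 3.0000e-03 -4.4000e-02  1.2064e+01]
407.53985155718556 230.1132152060995
224.42886632225506 253.5438628512251
```

View pics/both1.png

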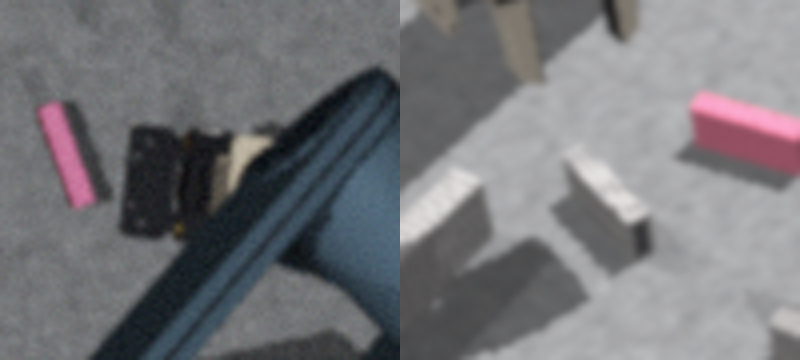

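The right half shows the grey strip's top centred at (605,185), about where the ray prediction put it (600,180). The fingers are above it, with pink at (750,130) and the long grey one at (440,200) clear. Descending and gripping.

Emit:
{"op": "send_rows", "data": {"steps": [[[0,-0.04,4,0,0,0,0.55],[0,0,4,0,0,0,0.55],[0,0,3,0,0,0,0.55],[0,0,1.06,0,0,0,0.55],[0,0,0,0,0,0,0.55],[0,0,0,0,0,0,0.0],[0,0,0,0,0,0,0.0],[0,0,0,0,0,0,0.0],[0,0,0,0,0,0,0.0],[0,0,0,0,0,0,0.0]]], "newtons": 50}}

```text
time_s: 2.6
tool_pos: [426.0, -291.0, 18.6]
ee_rot: [0.0, -0.658, 0.753, -0.0]
ft_force: [0.3, 0.0, 0.3]
grip_width: 15.8
```

Emit:
{"op": "send_rows", "data": {"steps": [[[0,0,0,0,0,0,0.0],[0,0,0,0,0,0,0.0],[0,0,-4,0,0,0,0.0],[0,0,-4,0,0,0,0.0],[0,0,-4,0,0,0,0.0],[0,0,0,0,0,0,0.0],[0,0,0,0,0,0,0.0],[0,0,0,0,0,0,0.0]]]}}

```text
time_s: 3.4
tool_pos: [424.8, -290.0, 136.4]
ee_rot: [-0.0, -0.658, 0.753, 0.002]
ft_force: [-0.1, 0.2, -1.8]
grip_width: 15.7
```

```bash
python3 -c "
from h import *
# stapler: rail centre at local x=142 (r=0.15); target local x
e=np.array([-np.cos(np.radians(10.8)),-np.sin(np.radians(10.8))])
O=np.array([511.6,-10.7])-142*e; print('O',O)
p=O+(-10)*e
to(p[0],p[1],138,-79.2)
from workcell import vision
s=vision.capture('scene');pickle.dump(s,open('scene2.pkl','wb'))
u,v=proj(s,[425.5,-290.7,138]);u,v=int(u),int(v)
cv2.imwrite('pics/s2.png',cv2.resize(s['frame'][max(v-60,0):v+60,max(u-60,0):u+60,::-1],None,fx=4,fy=4,interpolation=2))
"
```

```text
O [651.0847896   15.90814667]
pos [ 424.8 -290.   136.4] F [-0.1  0.2 -1.8] w 15.7 t 3.4
turn deg [  0.12   0.13 -18.53] shift cm [-25.808 -28.955  -0.155]
```

View pics/s2.png

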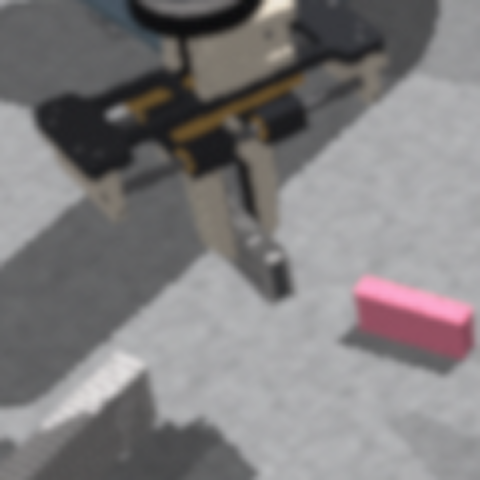

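The strip is held level between the fingers (crop (265,260)) and the other pieces are undisturbed. Moving above the channel.

Emit:
{"op": "send_rows", "data": {"steps": [[[0,0,0,0,0,-6.2,0.0],[0,0,0,0,0,-6.2,0.0],[0,0,0,0,0,-6.13,0.0],[-3.0,-3.3,0,0,0,0,0.0],[-3.0,-3.3,0,0,0,0,0.0],[-3.0,-3.3,0,0,0,0,0.0],[-3.0,-3.3,0,0,0,0,0.0],[-3.0,-3.3,0,0,0,0,0.0],[-3.0,-3.3,0,0,0,0,0.0],[-3.0,-3.3,0,0,0,0,0.0]]]}}

```text
time_s: 4.45
tool_pos: [613.1, -39.5, 135.8]
ee_rot: [0.001, 0.771, -0.637, -0.002]
ft_force: [0.3, -1.2, -1.5]
grip_width: 15.5
```

Emit:
{"op": "send_rows", "data": {"steps": [[[-3.0,-3.3,0,0,0,0,0.0],[-1.8,-2.55,0,0,0,0,0.0],[0,0,0,0,0,0,0.0],[0,0,0,0,0,0,0.0],[0,0,0,0,0,0,0.0]]]}}

```text
time_s: 4.95
tool_pos: [660.5, 15.9, 136.6]
ee_rot: [0.001, 0.77, -0.638, -0.001]
ft_force: [0.7, -0.8, -0.3]
grip_width: 15.4
```

```bash
cat >> h.py <<'E'
A=np.radians(10.8); e=np.array([-np.cos(A),-np.sin(A)]); n=np.array([np.sin(A),-np.cos(A)]); O=np.array([651.1,15.9])
def st(x,z,y=0):
    from workcell import arm
    p=O+x*e+y*n; to(p[0],p[1],z,-79.2); o=arm.get_obs(); d=o["tool_pos"][:2]-O; f=o["ft_force"]
    print("local",np.round([d@e,d@n,o["tool_pos"][2]],2),"Floc",np.round([f[:2]@e,f[:2]@n,f[2]],2))
E
python3 -c "
from h import *
st(-10,41)
from workcell import vision
L=[]
for nme in('top','scene'):
  s=vision.capture(nme);pickle.dump(s,open(nme+'3.pkl','wb'))
  u,v=proj(s,[*O,20]);u,v=int(u),int(v)
  L.append(cv2.resize(s['frame'][max(v-60,0):v+60,max(u-60,0):u+60,::-1],(400,400),interpolation=2))
cv2.imwrite('pics/b3.png',np.hstack(L))
"
```

```text
pos [660.5  15.9 136.6] F [ 0.7 -0.8 -0.3] w 15.4 t 5.0
turn deg [ 0.17  0.03 -0.04] shift cm [-0.172 -0.077  9.562]
local [ -9.23   1.72 136.62] Floc [-0.5   0.89 -0.26]
```

View pics/b3.png

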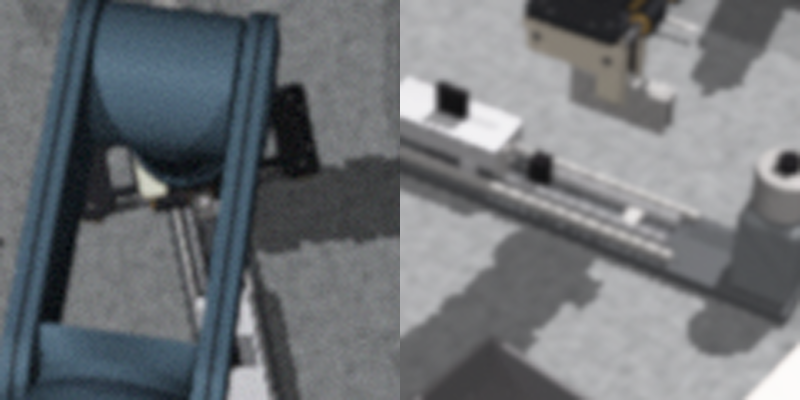

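Right half: the strip (620,100) hangs level and parallel to the channel, with the follower at (540,165) and lip at (632,215). The arm hides the channel in the left half. Descending with a small sideways correction.

Emit:
{"op": "send_rows", "data": {"steps": [[[-0.17,-0.08,2,0.17,0,0,0.0],[0,0,2,0,0,0,0.0],[0,0,2,0,0,0,0.0],[0,0,2,0,0,0,0.0],[0,0,0.5,0,0,0,0.0],[0,0,0,0,0,0,0.0],[0,0,0,0,0,0,0.0],[0,0,0,0,0,0,0.0]]]}}

```text
time_s: 5.85
tool_pos: [663.3, 18.3, 54.6]
ee_rot: [-0.002, 0.77, -0.638, 0.002]
ft_force: [-0.8, -0.2, -0.2]
grip_width: 15.4
```

```bash
python3 -c "
from h import *
st(-10,41)
from workcell import vision
L=[]
for nme in('top','scene'):
  s=vision.capture(nme);pickle.dump(s,open(nme+'4.pkl','wb'))
  u,v=proj(s,[*O,30]);u,v=int(u),int(v)
  L.append(cv2.resize(s['frame'][v-35:v+35,u-35:u+35,::-1],(400,400),interpolation=2))
cv2.imwrite('pics/b4.png',np.hstack(L))
"
```

```text
pos [663.3  18.3  54.6] F [-0.8 -0.2 -0.2] w 15.4 t 5.8
turn deg [-0.3  -0.04 -0.02] shift cm [0.002 0.247 1.357]
local [-1.247e+01 -2.000e-02  5.457e+01] Floc [ 0.79  0.01 -0.23]
```

View pics/b4.png

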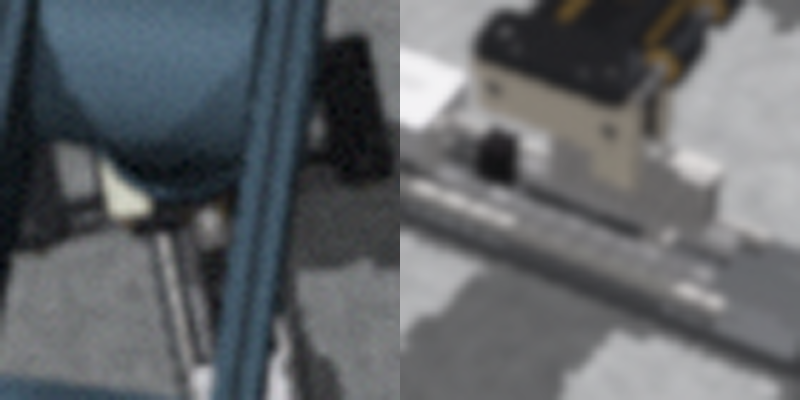

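Right half: the strip (640,180) is over the channel, with a gap to the follower (497,155), and its front reaches past the lip. Lowering to just above lip height.

Emit:
{"op": "send_rows", "data": {"steps": [[[0,0,0.6,-0.3,0,0,0.0],[0,0,0.5,0,0,0,0.0],[0,0,0.25,0,0,0,0.0],[0,0,0,0,0,0,0.0],[0,0,0,0,0,0,0.0],[0,0,0,0,0,0,0.0],[0,0,0,0,0,0,0.0]]]}}

```text
time_s: 6.65
tool_pos: [662.6, 18.6, 39.8]
ee_rot: [0.001, 0.771, -0.637, -0.001]
ft_force: [0.5, 0.2, 0.4]
grip_width: 15.4
```

```bash
python3 -c "
from h import *
st(3,41)"
```

```text
pos [662.6  18.6  39.8] F [0.5 0.2 0.4] w 15.4 t 6.7
turn deg [ 0.11 -0.01 -0.  ] shift cm [ 0.045  1.481 -0.123]
local [-11.81  -0.45  39.77] Floc [-0.52 -0.09  0.38]
```

Emit:
{"op": "send_rows", "data": {"steps": [[[0.04,0.2,-0.1,0.1,0,0,0.0],[0,0.2,0,0,0,0,0.0],[0,0.2,0,0,0,0,0.0],[0,0.2,0,0,0,0,0.0],[0,0.2,0,0,0,0,0.0],[0,0.2,0,0,0,0,0.0],[0,0,0,0,0,0,0.0],[0,0,0,0,0,0,0.0]]]}}

```text
time_s: 7.45
tool_pos: [650.7, 15.9, 40.6]
ee_rot: [0.0, 0.77, -0.637, -0.0]
ft_force: [0.3, 0.2, -1.3]
grip_width: 15.6
```

Emit:
{"op": "send_rows", "data": {"steps": [[[0,0.1,0,0,0,0,0.0],[0,0.1,0,0,0,0,0.0],[0,0,0,0,0,0,0.0]]]}}

```text
time_s: 7.75
tool_pos: [648.6, 15.6, 40.5]
ee_rot: [0.0, 0.771, -0.637, -0.0]
ft_force: [-0.4, -0.5, -0.2]
grip_width: 16.0
```

Emit:
{"op": "send_rows", "data": {"steps": [[[0,0.1,0,0,0,0,0.0],[0,0.1,0,0,0,0,0.0],[0,0,0,0,0,0,0.0]]]}}

```text
time_s: 8.05
tool_pos: [646.6, 15.2, 40.5]
ee_rot: [0.0, 0.771, -0.637, -0.0]
ft_force: [-0.3, -0.1, -0.7]
grip_width: 15.5
```

Emit:
{"op": "send_rows", "data": {"steps": [[[0,0.1,0,0,0,0,0.0],[0,0.1,0,0,0,0,0.0],[0,0,0,0,0,0,0.0]]]}}

```text
time_s: 8.35
tool_pos: [644.7, 14.8, 40.6]
ee_rot: [0.0, 0.771, -0.637, -0.0]
ft_force: [-0.5, 1.0, -1.5]
grip_width: 15.6
```

```bash
python3 -c "
from h import *
st(9,41)"
```

```text
pos [644.7  14.8  40.6] F [-0.5  1.  -1.5] w 15.6 t 8.3
turn deg [ 0.04  0.   -0.  ] shift cm [ 0.016  0.249 -0.044]
local [ 6.51 -0.16 40.56] Floc [ 0.33 -1.03 -1.5 ]
```

Emit:
{"op": "send_rows", "data": {"steps": [[[0,0.1,0,0,0,0,0.0],[0,0,0,0,0,0,0.0],[0,0,0,0,0,0,0.0]]]}}

```text
time_s: 8.65
tool_pos: [643.8, 14.6, 40.6]
ee_rot: [0.0, 0.771, -0.637, -0.0]
ft_force: [-0.2, 0.5, -0.8]
grip_width: 15.2
```

Emit:
{"op": "send_rows", "data": {"steps": [[[0,0.1,0,0,0,0,0.0],[0,0,0,0,0,0,0.0],[0,0,0,0,0,0,0.0]]]}}

```text
time_s: 8.95
tool_pos: [642.9, 14.5, 40.6]
ee_rot: [0.0, 0.77, -0.637, -0.0]
ft_force: [-0.3, 0.1, -1.1]
grip_width: 15.6
```

Emit:
{"op": "send_rows", "data": {"steps": [[[0,0.1,0,0,0,0,0.0],[0,0,0,0,0,0,0.0],[0,0,0,0,0,0,0.0]]]}}

```text
time_s: 9.25
tool_pos: [641.9, 14.3, 40.6]
ee_rot: [0.0, 0.771, -0.637, -0.0]
ft_force: [0.7, -0.5, -1.4]
grip_width: 15.6
```

Emit:
{"op": "send_rows", "data": {"steps": [[[0,0.1,0,0,0,0,0.0],[0,0,0,0,0,0,0.0],[0,0,0,0,0,0,0.0]]]}}

```text
time_s: 9.55
tool_pos: [641.3, 14.1, 40.7]
ee_rot: [-0.0, 0.771, -0.637, 0.0]
ft_force: [1.1, 0.0, -1.7]
grip_width: 15.4
```

Emit:
{"op": "send_rows", "data": {"steps": [[[0,0.1,0,0,0,0,0.0],[0,0,0,0,0,0,0.0],[0,0,0,0,0,0,0.0]]]}}

```text
time_s: 9.85
tool_pos: [640.7, 14.0, 40.9]
ee_rot: [-0.0, 0.771, -0.637, 0.0]
ft_force: [3.5, 1.6, -1.5]
grip_width: 15.5
```

Contact is felt at x≈641.3–640.7, where the force rises to 3.8 N, giving c≈+20, consistent with the image estimate of about 19. Pushing to a measured x≈628.5.

Emit:
{"op": "send_rows", "data": {"steps": [[[0,0.2,0,0,0,0,0.0],[0,0.2,0,0,0,0,0.0],[0,0.2,0,0,0,0,0.0],[0,0,0,0,0,0,0.0],[0,0,0,0,0,0,0.0],[0,0,0,0,0,0,0.0]]]}}

```text
time_s: 10.45
tool_pos: [635.6, 12.9, 41.0]
ee_rot: [-0.001, 0.77, -0.637, 0.001]
ft_force: [6.6, 2.9, -2.3]
grip_width: 15.7
```

Emit:
{"op": "send_rows", "data": {"steps": [[[0,0.2,0,0,0,0,0.0],[0,0.2,0,0,0,0,0.0],[0,0,0,0,0,0,0.0],[0,0,0,0,0,0,0.0],[0,0,0,0,0,0,0.0],[0,0,0,0,0,0,0.0]]]}}

```text
time_s: 11.05
tool_pos: [632.4, 12.3, 41.2]
ee_rot: [-0.001, 0.77, -0.638, 0.002]
ft_force: [7.7, 3.1, -4.2]
grip_width: 15.1
```

```bash
python3 -c "
from h import *
st(23,41)"
```

```text
pos [632.4  12.3  41.2] F [ 7.7  3.1 -4.2] w 15.1 t 11.1
turn deg [-0.25 -0.03 -0.01] shift cm [-0.002  0.395  0.018]
local [1.905e+01 2.000e-02 4.118e+01] Floc [-8.1  -1.6  -4.21]
```

Emit:
{"op": "send_rows", "data": {"steps": [[[0,0.2,0,0,0,0,0.0],[0,0.2,0,0,0,0,0.0],[0,0.07,0,0,0,0,0.0],[0,0,0,0,0,0,0.0],[0,0,0,0,0,0,0.0],[0,0,0,0,0,0,0.0]]]}}

```text
time_s: 11.65
tool_pos: [628.6, 11.5, 41.3]
ee_rot: [-0.002, 0.77, -0.638, 0.002]
ft_force: [9.9, 2.8, -5.2]
grip_width: 15.4
```

```bash
python3 -c "
from h import *
st(23.3,30.6)
from workcell import vision
s=vision.capture('scene');pickle.dump(s,open('scene5.pkl','wb'))
u,v=proj(s,[*O,30]);u,v=int(u),int(v)
cv2.imwrite('pics/s5.png',cv2.resize(s['frame'][v-35:v+35,u-45:u+45,::-1],None,fx=6,fy=6,interpolation=2))
"
```

```text
pos [628.6  11.5  41.3] F [ 9.9  2.8 -5.2] w 15.4 t 11.7
turn deg [-0.34 -0.05 -0.02] shift cm [-0.01   0.038  1.073]
local [22.92  0.1  41.33] Floc [-10.25  -0.88  -5.18]
```

View pics/s5.png

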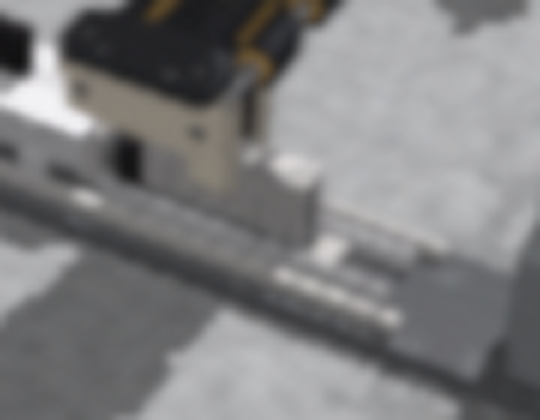

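The strip's front end (310,220) is now just behind the lip (330,250), and the spring force of 10.3 N means about 12.5 mm of compression. Pressing down in stages.

Emit:
{"op": "send_rows", "data": {"steps": [[[0,0.03,0.15,0,0,0,0.0],[0,0,0.15,0,0,0,0.0],[0,0,0.15,0,0,0,0.0],[0,0,0,0,0,0,0.0],[0,0,0,0,0,0,0.0]]]}}

```text
time_s: 12.2
tool_pos: [629.6, 11.0, 38.5]
ee_rot: [-0.003, 0.77, -0.638, 0.004]
ft_force: [9.9, 3.5, 2.2]
grip_width: 15.1
```

```bash
python3 -c "
from h import *
st(23.3,30.6)"
```

```text
pos [629.6  11.   38.5] F [9.9 3.5 2.2] w 15.1 t 12.2
turn deg [-0.5  -0.13 -0.01] shift cm [-0.076  0.123  0.793]
local [22.07  0.76 38.53] Floc [-10.39  -1.6    2.16]
```

Emit:
{"op": "send_rows", "data": {"steps": [[[-0.05,0.1,0,-0.5,0,0,0.0],[0,0,0.15,0,0,0,0.0],[0,0,0.15,0,0,0,0.0],[0,0,0,0,0,0,0.0],[0,0,0,0,0,0,0.0]]]}}

```text
time_s: 12.7
tool_pos: [629.0, 11.0, 35.8]
ee_rot: [0.001, 0.77, -0.637, 0.001]
ft_force: [10.5, 1.0, 3.2]
grip_width: 15.6
```

```bash
python3 -c "
from h import *
st(23.3,30.6)"
```

```text
pos [629.   11.   35.8] F [10.5  1.   3.2] w 15.6 t 12.7
turn deg [-0.06 -0.17 -0.01] shift cm [-0.066  0.066  0.523]
local [22.64  0.66 35.83] Floc [-10.5    1.01   3.24]
```

Emit:
{"op": "send_rows", "data": {"steps": [[[-0.05,0.03,0.15,0,0,0,0.0],[0,0,0.15,0,0,0,0.0],[0,0,0.1,0,0,0,0.0],[0,0,0,0,0,0,0.0],[0,0,0,0,0,0,0.0]]]}}

```text
time_s: 13.2
tool_pos: [628.7, 11.4, 31.9]
ee_rot: [0.0, 0.77, -0.637, 0.002]
ft_force: [9.7, 1.4, 3.2]
grip_width: 15.4
```

```bash
python3 -c "
from h import *
st(23.3,30.6)"
```

```text
pos [628.7  11.4  31.9] F [9.7 1.4 3.2] w 15.4 t 13.2
turn deg [-0.08 -0.18 -0.01] shift cm [-0.026  0.049  0.134]
local [22.81  0.26 31.94] Floc [-9.78  0.46  3.24]
```

Emit:
{"op": "send_rows", "data": {"steps": [[[0,0,0.1,0,0,0,0.0],[0,0,0,0,0,0,0.0],[0,0,0,0,0,0,0.0]]]}}

```text
time_s: 13.5
tool_pos: [628.8, 11.4, 31.0]
ee_rot: [0.0, 0.77, -0.637, 0.002]
ft_force: [10.6, 2.6, 4.7]
grip_width: 15.7
```

Emit:
{"op": "send_rows", "data": {"steps": [[[0,0,0.1,0,0,0,0.0],[0,0,0,0,0,0,0.0],[0,0,0,0,0,0,0.0]]]}}

```text
time_s: 13.8
tool_pos: [628.9, 11.4, 30.6]
ee_rot: [0.0, 0.77, -0.637, 0.002]
ft_force: [8.8, 2.9, 8.6]
grip_width: 15.6
```

```bash
python3 -c "
from h import *
st(23.3,30.6)"
```

```text
pos [628.9  11.4  30.6] F [8.8 2.9 8.6] w 15.6 t 13.8
turn deg [-0.1  -0.18 -0.01] shift cm [-0.028  0.061 -0.002]
local [22.69  0.28 30.58] Floc [-9.18 -1.2   8.6 ]
```

The floor is reached at TCP z = 30.6, as predicted, and the force is rising. One firmer press, then I'll ease the strip forward to the lip.

Emit:
{"op": "send_rows", "data": {"steps": [[[0,0,0.1,0,0,0,0.0],[0,0,0,0,0,0,0.0],[0,0,0,0,0,0,0.0]]]}}

```text
time_s: 14.1
tool_pos: [628.9, 11.4, 30.5]
ee_rot: [0.0, 0.77, -0.637, 0.002]
ft_force: [6.0, 3.2, 14.4]
grip_width: 16.1
```

Emit:
{"op": "send_rows", "data": {"steps": [[[0,-0.1,0,0,0,0,0.0],[0,-0.1,0,0,0,0,0.0],[0,0,0,0,0,0,0.0],[0,0,0,0,0,0,0.0]]]}}

```text
time_s: 14.5
tool_pos: [628.9, 11.4, 30.5]
ee_rot: [0.002, 0.771, -0.637, 0.001]
ft_force: [0.9, 0.5, 17.9]
grip_width: 15.8
```

```bash
python3 -c "
from h import *
st(20.5,30.6)"
```

```text
pos [628.9  11.4  30.5] F [ 0.9  0.5 17.9] w 15.8 t 14.5
turn deg [ 0.1  -0.18  0.01] shift cm [-0.022 -0.212 -0.008]
local [22.62  0.22 30.52] Floc [-0.97 -0.3  17.93]
```

Emit:
{"op": "send_rows", "data": {"steps": [[[0,-0.1,-0.12,0,0,0,0.0],[0,0,0,0,0,0,0.0],[0,0,0,0,0,0,0.0],[0,0,0,0,0,0,0.0]]]}}

```text
time_s: 14.9
tool_pos: [630.6, 11.8, 30.6]
ee_rot: [0.001, 0.771, -0.637, 0.001]
ft_force: [5.8, 1.4, 9.0]
grip_width: 15.4
```

```bash
python3 -c "
from h import *
st(20.5,30.6)"
```

```text
pos [630.6  11.8  30.6] F [5.8 1.4 9. ] w 15.4 t 14.9
turn deg [ 0.04 -0.17  0.  ] shift cm [-0.019 -0.041 -0.003]
local [20.91  0.19 30.57] Floc [-5.98 -0.28  9.03]
```

Releasing, then lifting.

Emit:
{"op": "send_rows", "data": {"steps": [[[0,0,0,0,0,0,0.3],[0,0,0,0,0,0,0.3],[0,0,0,0,0,0,0.3],[0,0,0,0,0,0,0.3],[0,0,-1,0,0,0,0.3],[0,0,-4,0,0,0,0.3],[0,0,-4,0,0,0,0.3],[0,0,-2,0,0,0,0.3],[0,0,0,0,0,0,0.3],[0,0,0,0,0,0,0.3]]]}}

```text
time_s: 15.9
tool_pos: [627.4, 12.6, 137.5]
ee_rot: [0.003, 0.771, -0.637, -0.003]
ft_force: [0.4, 0.2, -1.7]
grip_width: 28.1
```

```bash
python3 -c "
from h import *
st(140,60)
from workcell import vision
s=vision.capture('scene');pickle.dump(s,open('scene6.pkl','wb'))
for x in(-20,60):
  p=O+x*e; print('pred top end',x,proj(s,[*p,46]))
u,v=proj(s,[*O,30]);u,v=int(u),int(v)
print(u,v)
cv2.imwrite('pics/s6.png',cv2.resize(s['frame'][v-40:v+40,u-55:u+50,::-1],None,fx=7,fy=7,interpolation=2))
"
```

```text
pos [627.4  12.6 137.5] F [ 0.4  0.2 -1.7] w 28.1 t 15.9
turn deg [ 0.51 -0.01  0.  ] shift cm [ 0.117 11.612  7.752]
local [ 23.88  -1.17 137.52] Floc [-0.45 -0.11 -1.7 ]
pred top end -20 [376.73658892 232.20103655]
pred top end 60 [349.93977157 221.85280579]
369 234
```

View pics/s6.png

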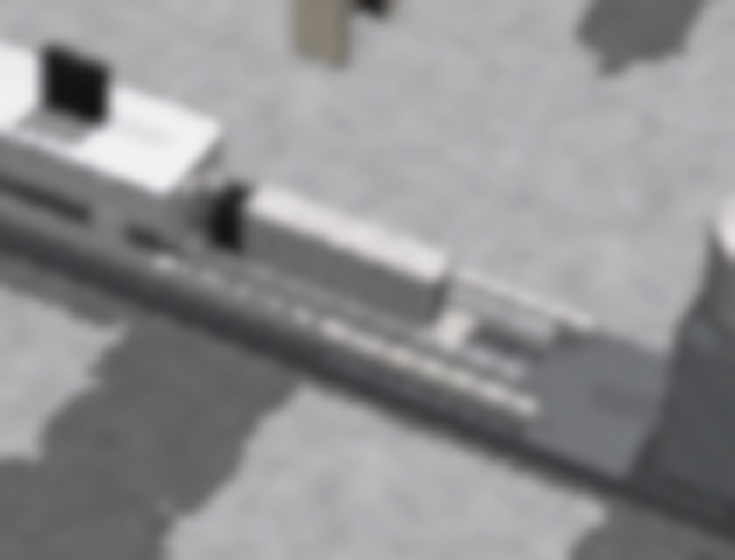

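The strip sits flat behind the lip (450,325), with its back on the follower (228,215). Its top ends at (440,260) and (250,195) match the predictions (439,267) and (251,195). Next the fin at (76,85).

Emit:
{"op": "send_rows", "data": {"steps": [[[0.1,3.8,0,0.25,0,0,0.35],[0,3.9,0,0.25,0,0,0.35],[0,3.9,0,0,0,0,0.35],[0,0,0,0,0,0,0.35],[0,0,0,0,0,0,0.35],[0,0,0,0,0,0,0.35]]]}}

```text
time_s: 16.55
tool_pos: [514.8, -10.2, 137.4]
ee_rot: [0.0, 0.77, -0.637, -0.0]
ft_force: [0.2, -0.7, -0.0]
grip_width: 32.3
```

```bash
python3 -c "
from h import *
st(140,60)
s=load('scene6')
p=ray(s,314+76/7,194+85/7,67)[:2]-O; print('fin',p@e,p@n)
"
```

```text
pos [514.8 -10.2 137.4] F [ 0.2 -0.7 -0. ] w 32.3 t 16.6
turn deg [ 0.01  0.   -0.01] shift cm [-0.012  0.126  7.744]
local [1.3874e+02 1.2000e-01 1.3744e+02] Floc [-0.04  0.71 -0.  ]
fin 138.9077459573841 -0.37329206247166746
```

Emit:
{"op": "send_rows", "data": {"steps": [[[0,0.03,3,0,0,0,0.35],[0,0,3,0,0,0,0.35],[0,0,1.6,0,0,0,0.35],[0,0,0,0,0,0,0.35],[0,0,0,0,0,0,0.35],[0,0,0,0,0,0,0.0],[0,0,0,0,0,0,0.0],[0,0,0,0,0,0,0.0],[0,0,0,0,0,0,0.0]]], "newtons": 20}}

```text
time_s: 17.45
tool_pos: [514.2, -10.5, 62.6]
ee_rot: [-0.0, 0.771, -0.637, 0.001]
ft_force: [0.8, -1.2, 2.7]
grip_width: 9.4
```

```bash
python3 -c "
from h import *
st(-10,60)"
```

```text
pos [514.2 -10.5  62.6] F [ 0.8 -1.2  2.7] w 9.4 t 17.4
turn deg [-0.06 -0.06  0.02] shift cm [ -0.031 -14.948   0.26 ]
local [139.48   0.31  62.6 ] Floc [-0.62  1.31  2.68]
```

Emit:
{"op": "send_rows", "data": {"steps": [[[0,-1,0,0,0,0,0.0],[0,-1,0,0,0,0,0.0],[0,-1,0,0,0,0,0.0],[0,-1,0,0,0,0,0.0],[0,0,0,0,0,0,0.0],[0,0,0,0,0,0,0.0]]]}}

```text
time_s: 18.05
tool_pos: [554.7, -2.5, 62.6]
ee_rot: [-0.001, 0.771, -0.637, 0.001]
ft_force: [1.9, 1.6, 5.2]
grip_width: 9.7
```

Emit:
{"op": "send_rows", "data": {"steps": [[[0,-1,0,0,0,0,0.0],[0,-1,0,0,0,0,0.0],[0,-1,0,0,0,0,0.0],[0,-1,0,0,0,0,0.0],[0,0,0,0,0,0,0.0],[0,0,0,0,0,0,0.0]]]}}

```text
time_s: 18.65
tool_pos: [593.4, 5.2, 62.6]
ee_rot: [-0.001, 0.771, -0.637, 0.001]
ft_force: [2.1, 1.6, 5.4]
grip_width: 9.6
```

```bash
python3 -c "
from h import *
st(-10,62.6)"
```

```text
pos [593.4   5.2  62.6] F [2.1 1.6 5.4] w 9.6 t 18.6
turn deg [-0.13 -0.    0.  ] shift cm [ 3.300e-02 -6.865e+00  2.000e-03]
local [58.65 -0.33 62.62] Floc [-2.32 -1.21  5.41]
```

Emit:
{"op": "send_rows", "data": {"steps": [[[0.03,-1,-0.02,0,0,0,0.0],[0,-1,0,0,0,0,0.0],[0,-1,0,0,0,0,0.0],[0,-1,0,0,0,0,0.0],[0,-1,0,0,0,0,0.0],[0,-1,0,0,0,0,0.0],[0,0,0,0,0,0,0.0],[0,0,0,0,0,0,0.0]]]}}

```text
time_s: 19.45
tool_pos: [652.1, 16.9, 62.6]
ee_rot: [-0.001, 0.771, -0.637, 0.0]
ft_force: [1.8, 4.0, 5.0]
grip_width: 10.1
```

Emit:
{"op": "send_rows", "data": {"steps": [[[0,-0.3,0,0,0,0,0.0],[0,-0.3,0,0,0,0,0.0],[0,0,0,0,0,0,0.0],[0,0,0,0,0,0,0.0]]]}}

```text
time_s: 19.85
tool_pos: [656.7, 17.9, 62.6]
ee_rot: [-0.0, 0.771, -0.637, -0.001]
ft_force: [-1.5, 2.9, 7.0]
grip_width: 10.0
```

```bash
python3 -c "
from h import *
st(-10,62.6)"
```

```text
pos [656.7  17.9  62.6] F [-1.5  2.9  7. ] w 10.0 t 19.9
turn deg [0.03 0.07 0.01] shift cm [ 0.088 -0.415  0.001]
local [-5.85 -0.88 62.61] Floc [ 0.95 -3.18  6.95]
```

Emit:
{"op": "send_rows", "data": {"steps": [[[0.05,-0.15,0,0,0,0,0.0],[0,0,0,0,0,0,0.0],[0,0,0,0,0,0,0.0]]]}}

```text
time_s: 20.15
tool_pos: [657.8, 18.1, 62.6]
ee_rot: [-0.0, 0.771, -0.637, -0.001]
ft_force: [-2.1, 4.6, 7.8]
grip_width: 9.5
```

Emit:
{"op": "send_rows", "data": {"steps": [[[0.03,-0.15,0,0,0,0,0.0],[0,0,0,0,0,0,0.0],[0,0,0,0,0,0,0.0]]]}}

```text
time_s: 20.45
tool_pos: [658.9, 18.3, 62.6]
ee_rot: [-0.0, 0.771, -0.637, -0.002]
ft_force: [-4.5, 4.9, 9.3]
grip_width: 9.9
```

Emit:
{"op": "send_rows", "data": {"steps": [[[0,-0.15,0,0,0,0,0.0],[0,0,0,0,0,0,0.0],[0,0,0,0,0,0,0.0]]]}}

```text
time_s: 20.75
tool_pos: [658.9, 18.3, 62.6]
ee_rot: [0.001, 0.771, -0.637, -0.003]
ft_force: [-7.7, 3.3, 12.0]
grip_width: 10.0
```

```bash
python3 -c "
from h import *
st(-10,62.6)"
```

```text
pos [658.9  18.3  62.6] F [-7.7  3.3 12. ] w 10.0 t 20.8
turn deg [0.29 0.15 0.03] shift cm [ 0.091 -0.186 -0.005]
local [-8.14 -0.91 62.55] Floc [ 6.96 -4.69 12.03]
```

Emit:
{"op": "send_rows", "data": {"steps": [[[0,-0.15,-0.05,0,0,0,0.0],[0,0,0,0,0,0,0.0],[0,0,0,0,0,0,0.0]]]}}

```text
time_s: 21.05
tool_pos: [659.0, 18.3, 62.5]
ee_rot: [0.002, 0.771, -0.637, -0.004]
ft_force: [-10.6, 3.2, 11.7]
grip_width: 9.7
```

```bash
python3 -c "
from h import *
st(-10,62.6)"
```

```text
pos [659.   18.3  62.5] F [-10.6   3.2  11.7] w 9.7 t 21.1
turn deg [0.47 0.17 0.03] shift cm [ 0.091 -0.183 -0.008]
local [-8.17 -0.91 62.52] Floc [ 9.83 -5.09 11.66]
```

Hard stop: the position holds as the push rises to about 10 N. Easing off, releasing and lifting clear.

Emit:
{"op": "send_rows", "data": {"steps": [[[0,0.15,-0.1,0,0,0,0.0],[0,0,0,0,0,0,0.35],[0,0,0,0,0,0,0.35],[0,0,0,0,0,0,0.35],[0,0,0,0,0,0,0.35],[0,0,-3,0,0,0,0.35],[0,0,-4,0,0,0,0.35],[0,0,-4,0,0,0,0.35],[0,0,-4,0,0,0,0.35],[0,0,0,0,0,0,0.35]]]}}

```text
time_s: 22.05
tool_pos: [665.1, 16.3, 220.9]
ee_rot: [-0.003, 0.77, -0.637, 0.005]
ft_force: [0.1, -0.3, 0.5]
grip_width: 32.7
```

Emit:
{"op": "send_rows", "data": {"steps": [[[5,0,0,0,0,0,0.35],[5,0,0,0,0,0,0.35],[5,0,0,0,0,0,0.35],[5,0,0,0,0,0,0.35],[5,0,0,0,0,0,0.35],[0,0,0,0,0,0,0.35],[0,0,0,0,0,0,0.35]]]}}

```text
time_s: 22.75
tool_pos: [707.9, -230.2, 211.7]
ee_rot: [0.0, 0.77, -0.639, -0.001]
ft_force: [-0.5, 0.5, -0.2]
grip_width: 32.4
```

```bash
python3 - <<'E'
from h import *
from workcell import vision
st(0,200)
k=4;L=[]
for nme in('top','scene'):
  s=vision.capture(nme);pickle.dump(s,open(nme+'7.pkl','wb'))
  u,v=proj(s,[*O,30]);u,v=int(u),int(v)
  L.append(cv2.resize(s['frame'][v-40:v+40,u-40:u+40,::-1],(400,400),interpolation=2))
  for x in(-64,48): print(nme,'pred roof end',x,((proj(s,[*(O+x*e),53])-[u-40,v-40])*5).round())
cv2.imwrite('pics/b7.png',np.hstack(L))
c=load('top7');T=dict(c);T["frame"]=cv2.resize(c["frame"],None,fx=k,fy=k,interpolation=2)
T["mtx"]=np.array([[k,0,1.5],[0,k,1.5],[0,0,1]])@c["mtx"]
g=cv2.cvtColor(T["frame"],cv2.COLOR_RGB2GRAY);m=(g>150).astype(np.uint8);z=np.zeros_like(m);z[110*k:230*k,285*k:340*k]=m[110*k:230*k,285*k:340*k]
for q in cv2.findContours(z,0,1)[0]:
  if cv2.contourArea(q)>300:
    r=cv2.minAreaRect(np.array([ray(T,a,b,53)[:2] for a,b in q[:,0]],np.float32));d=np.array(r[0])-O;print(r,'local',d@e,d@n)
E
```

```text
pos [ 707.9 -230.2  211.7] F [-0.5  0.5 -0.2] w 32.4 t 22.8
turn deg [ 0.12  0.09 -0.17] shift cm [-25.243   0.969   1.167]
local [ -9.69 252.43 211.67] Floc [ 0.39 -0.55 -0.17]
top pred roof end -64 [180.  94.]
top pred roof end 48 [216. 275.]
scene pred roof end -64 [317. 211.]
scene pred roof end 48 [125. 137.]
((652.1343994140625, 17.523481369018555), (119.44873046875, 50.259403228759766), 10.153748512268066) local -1.320287429726926 -1.4008979285687533
```

View pics/b7.png

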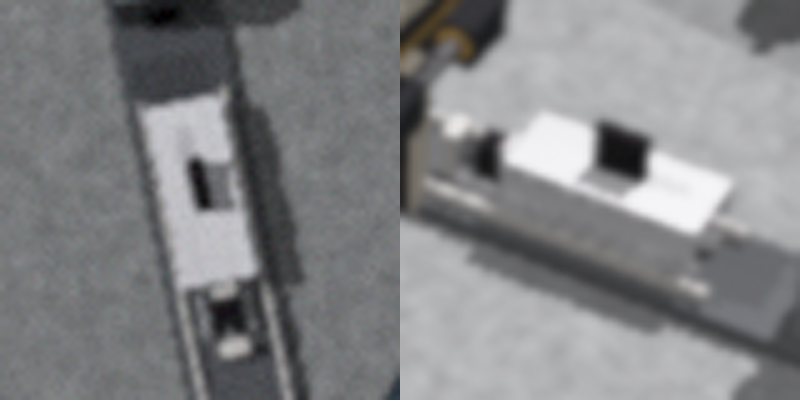

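Left: the roof spans (185,95) to (220,280), prediction (180,94) to (216,275). Right: the roof ends at (715,210) and (525,138), prediction (717,211) and (525,137). So it looks shut. I'll check the travel with the fin's black blob before and after.

```bash
python3 - <<'E'
from h import *
for nm,x in(("scene0",139),("scene7",-9)):
    s=load(nm); k=6; u,v=proj(s,[*(O+x*e),67]); u0,v0=int(u)-9,int(v)-11
    f=cv2.resize(cv2.cvtColor(s["frame"],cv2.COLOR_RGB2GRAY)[v0:v0+20,u0:u0+19],None,fx=k,fy=k,interpolation=2)
    q=max(cv2.findContours((f<75).astype(np.uint8),0,1)[0],key=cv2.contourArea); M=cv2.moments(q)
    c=[u0+(M['m10']/M['m00']+.5)/k-.5, v0+(M['m01']/M['m00']+.5)/k-.5]
    d=ray(s,*c,67)[:2]-O; print(nm,np.round(c,2),cv2.contourArea(q)/k/k,"local",np.round([d@e,d@n],1))
    r=s["frame"]
# bystanders: pixel change top0 vs top7 away from robot/stapler
a,b=load("scene0")["frame"].astype(int),load("scene7")["frame"].astype(int)
for n,(x,y,w,h) in dict(pink=(243,228,40,26),short=(262,284,24,20),long=(150,248,52,48),mallet=(140,300,140,75),tape=(368,142,28,28),driver=(338,160,64,30),drill=(412,100,45,78)).items():
    print(n,round(float(np.median(abs(a-b)[y:y+h,x:x+w])),1),round(float((abs(a-b)[y:y+h,x:x+w].max(2)>60).mean()),3))
E
```

```text
scene0 [324.23 205.79] 67.69444444444444 local [141.2  -0.8]
scene7 [372.9  224.04] 70.88888888888889 local [-6.5 -1.7]
pink 13.0 0.0
short 18.0 0.0
long 59.0 0.484
mallet 30.0 0.2
tape 9.0 0.0
driver 8.0 0.161
drill 10.0 0.0
```

```bash
python3 - <<'E'
from h import *
a=load("scene7")["frame"][90:400,:,::-1];b=load("top7")["frame"][80:340,:,::-1]
cv2.imwrite("pics/fin.png",np.vstack([a,b]))
E
```

```text
(no output)
```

View pics/fin.png

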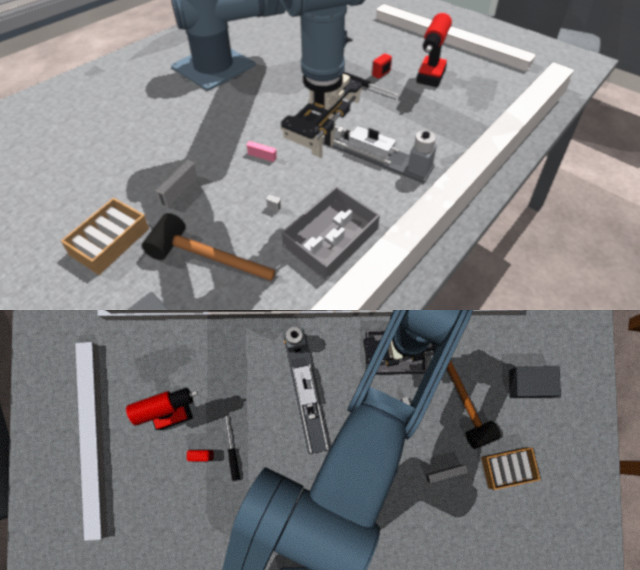

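The bystanders are all where they began: mallet (165,235), long strip (178,180), pink (262,150), short strip (273,203), driver, tape and drill. The pixel changes come only from arm shadow and occlusion. The rail is shut and the arm is clear, so I'm handing in.

```bash
python3 -c "
from workcell import arm
print(arm.job_done())"
```

```text
the job is handed in; nothing more can be done
None
```

The full-length strip is loaded in the stapler channel and the cover rail is shut over it. I handed the job in at about 23 s of the 67 s allowed.

- **Loading:** I used the grey strip, which measured 82 × 15 mm. I pushed it back against the follower by about 12.5 mm (10 N), which put its end just past the lip. The carriage setting felt like c ≈ +20 mm.
- **Seating:** I pressed the strip down to the floor with at most 18 N at the wrist. The floor came at the expected height (TCP z = 30.6 mm), and after release the picture showed it lying flat behind the lip, against the follower.
- **Rail:** I slid it 147.6 mm by its fin to a firm stop, which held with about 10 N of push, then let go. The fin's movement in the images (147.7 mm) agreed.
- **Bystanders:** The short strip, mallet, driver, tape and drill looked unmoved in the last picture. My automatic pixel comparison flagged the long strip, mallet and driver, which I put down to the arm and its shadow.

**Not fully settled:** I placed the stapler assuming the rail began at 150 mm open. On that basis the rail would be about 2 mm short of fully shut. The firm stop and the felt carriage setting point instead to a start nearer 148 mm, so I took it as fully shut.

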